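# Load the purple tube strip into the spring loader

## Robot

A 6-joint arm with a two-finger parallel gripper is mounted at the origin on the work surface. World frame = base frame: x ahead of the robot, y to its left, z up, the work surface at z = 0. Lengths are in m, angles in rad, forces in N, time in s.
With the tool pointing down it reaches from about 0.2 to 0.875 m from the base axis. Payload 3.4 kg.
Tool frame: the origin (TCP) lies between the finger pads; the fingertips stand 25 mm ahead of it and the grasp point (between the pads) lies 6 mm ahead of it (r.nose_length is the z of the fingertips in the tool frame, in m); z points along the fingers, x is the direction in which the jaws open and shut, and the axes are right-handed (so a half turn about z gives the same grasp; the last joint's range is limited). The gripper opens to 94 mm and grips with 3 to 60 N. Pads are 16 mm wide; open, the fingers measure 119 mm over their backs; the gripper's body (75 mm by 177 mm) begins 78 mm behind the grasp point.
Start: joints at [-1.403, 0.276, 1.505, -0, 1.361, -0.121], TCP at [0.164, -0.551, 0.23] pointing down, gripper open.
Joint ranges: [-2.89, 2.89], [-0.75, 2.08], [0.22, 2.7], [-1.18, 4.32], [0.11, 2.71], [-2.7, 2.7]. Speed limits (rad/s): [2.57, 2.57, 3.14, 3.14, 3.14, 3.14].

## Interface

Orientations are given as a unit quaternion [w, x, y, z].
In Python, from plant import r, gripper_to, inverse_kinematics, vision, models, telemetry gives the robot as it stands. Calls block until the motion is done:
- r.move_to(position, orientation): joint-space move of the TCP to a pose.
- r.move_l(position, rot=None, vel=0.15, guard=None): straight line of the TCP; rot=None keeps the orientation; vel is the mean speed in m/s. With guard (N) it stops when the force on the tool has changed by that much, and returns True; else False.
- r.movej(angles): joint-space move.
- gripper_to(opening, f_grip=None): finger opening in m; f_grip is the grip in N (None keeps the last); returns when the fingers have stopped.
- r.hold(seconds).
- inverse_kinematics(position, orientation): joint angles nearest the present ones, or None.
- vision.snapshot(name): name is "side" or "top" or "wrist"; returns the picture (420x560x3 uint8, red, green, blue); there is no depth.
- vision.get_calibration(name): a dict with "fx", "fy", "cx", "cy" (pixels), "position" and "orientation" of the camera in the world. Camera axes: x right, y down, z forward; pixel columns grow to the right and rows downward; lengths in m; the calibration is good to about 2 mm. A picture is of the moment at which its call begins: read the wrist's pose just before it. get_calibration takes no time and is no camera call; for the wrist camera it gives the pose at the moment of the call.
A pose or a line that the arm cannot do raises r.PlanningError and nothing moves.
- r.sign_off(): hands the job in, once; it reports no verdict.
Trained networks look in the newest picture that a camera, given by its name, has taken for a name from the list of things; names that differ only in an ending like _2 or _b are one class to them, and where a whole thing is asked for, a point or a joint stands for the part that bears it (a point fixed in the world has none). Each returns a list of dicts, best first, with "score" (0 to 1); they miss things now and then, are a little off and sometimes report something else, mostly with a low value. They report only what shows in the picture. A call takes as long as a camera call.
- models.boxes_of(thing, camera): "at" ([x, y, z] in m, in world coordinates, good to about 4 mm: the middle of the surface that is visible of it).
- models.regions_of(thing, camera): "pixels" (420x560 bool, what is visible of it).
- models.mark_of(thing, camera): "at" ([x, y, z] in m, in world coordinates, good to about 4 mm: a listed point, or the origin of a listed thing).
Readings, each from a call of its own:
- telemetry.current_t(): time.
- telemetry.current_joints(): joint angles.
- telemetry.current_dq(): joint speeds.
- telemetry.current_joint_efforts(): joint torques, N m.
- telemetry.current_ee_pos(): TCP position.
- telemetry.current_tool_rot(): TCP orientation.
- telemetry.current_wrist_force(): force on the tool from outside, world axes, zero at the start.
- telemetry.current_torque(): the same for the moment, N m.
- telemetry.current_opening(): finger opening in m.
Only numpy, scipy, OpenCV 4.12 (cv2) and the standard library are available. Lean on these libraries where they do the work, as an engineer would, in place of code of your own. Each camera call takes 0.05 s, during which the arm holds its last target. There are 200 camera calls.

## Task

Put the strip of purple-capped tubes upright into the channel of the grey tube loader, between the orange spring follower and the open blue gate, setting it down rather than dropping it. Then slide the blue gate fully home by its upright grip, so that it pushes the strip back against the spring, and let go. Leave the red and green strips where they are.

Things in the scene. Friction and masses are not known exactly. Their poses are not given: they have to be found in the camera images.
- purple_strip_center (a point): Purple strip: white carrier 110 x 24 x 46 mm (its x, y, z) with five purple-capped tubes in a row, 70 mm high in all, 60 to 130 g, upright. Point at its centre, 35 mm above its underside; x along the row, z up; both ends alike. Grip it across its 24 mm width, at this point or up to 8 mm higher, so that the fingertips stay above the channel walls when it is set down.
- red_strip_center (a point): Red strip: white carrier 110 x 24 x 46 mm (its x, y, z) with five red-capped tubes in a row, 70 mm high in all, 60 to 130 g, upright. Point at its centre, 35 mm above its underside; x along the row, z up; both ends alike. Leave it alone.
- green_strip_center (a point): Green strip: white carrier 110 x 24 x 46 mm (its x, y, z) with five green-capped tubes in a row, 70 mm high in all, 60 to 130 g, upright. Point at its centre, 35 mm above its underside; x along the row, z up; both ends alike. Leave it alone.
- loader: Tube loader, fixed: grey base 90 x 345 mm (x, y). Origin on the table, z up. Its channel runs along its y at x = 0: floor 15 mm above the table, sloping walls 32 mm apart at the floor, 45 mm at their top (28 mm above the table), y -110 to +86 mm. White spring housing at y +110 to +155, 76 mm high. A loaded strip lies along y, centre 50 mm above the table, at y = +15 mm once the gate is shut.
- follower_face (a point): Centre of the face of the orange spring follower that the strip is pushed against, 37 mm above the table, at y = +40 mm in the loader's frame at rest; plate 28 mm wide, top 57 mm above the table. Axes as the loader's. The spring lets it back up to 50 mm towards +y, resisting with 1.2 to 4.2 N.
- gate_grip (a point): Blue upright grip post of the sliding gate, 16 x 22 mm (loader's x, y), top 78 mm above the table; point on its axis 60 mm above the table, axes as the loader's. In the loader's frame y = -85 mm shut (hard stop), -140 to -150 at the start. The gate's face to the strip is 45 mm towards +y from here, its top 53 mm above the table. 6 N friction plus the spring; it stays where left.

How it is judged:
On the way, in this order (a step that is already met when the one before it is completed fails the run):
1. the purple strip stands in the channel between follower and gate, the gate still open (x of purple_strip_center in the frame of loader between -0.014 and 0.014 m and z of purple_strip_center in the frame of loader between 0.044 and 0.056 m and angle between purple_strip_center's own z axis and vertical below 0.175 rad and angle between the x axis of purple_strip_center and the y axis of loader, either way round below 0.175 rad and y of purple_strip_center in the frame of loader between -0.06 and 0.03 m and y of gate_grip in the frame of loader below -0.115 m), for 0.2 s.
2. the gate is pushed home with the strip held against the spring (x of purple_strip_center in the frame of loader between -0.014 and 0.014 m and z of purple_strip_center in the frame of loader between 0.044 and 0.056 m and angle between purple_strip_center's own z axis and vertical below 0.175 rad and angle between the x axis of purple_strip_center and the y axis of loader, either way round below 0.175 rad and y of gate_grip in the frame of loader above -0.095 m and y of purple_strip_center in the frame of loader between 0.004 and 0.026 m), for 0.2 s.
At the end, for the whole second after the job is handed in: The purple strip stands on the channel floor, upright and along the channel within 10 degrees, centred across it within 14 mm; the gate is within 10 mm of its stop; the strip's centre is within 11 mm of y = +15 mm in the loader's frame, pressed between gate and follower (all of step 2); the robot touches nothing.
It fails at once if the red strip is moved by more than 30 mm (distance of red_strip_center from where it was at the start of the episode above 0.03 m).
It fails at once if the green strip is moved by more than 30 mm (distance of green_strip_center from where it was at the start of the episode above 0.03 m).
It fails at once if the purple strip is let go (no finger on it) with its underside more than 30 mm above the channel floor (height (world z) of purple_strip_center above 0.08 m and contact force between the fingers and purple_strip below 0.05 N).
It also fails if it takes over 45 s, if anything falls off the work surface, if the arm or the gripper's body presses on something with over 40 N, if the wrist force passes 120 N, or if a joint passes its speed limit or range.

## Working session

There is one attempt and no reset: what is moved stays moved. The work goes in short steps, each a Python script; the robot and the scene stay as the last script left them, time stands still between calls to the robot, and variables do not carry over. Pictures are saved under pics/ and viewed, about 8 in all and at most 12, crops included, and the job is handed in when it is done.

```bash
mkdir -p pics; python3 - <<'E'
from plant import r, vision, models, telemetry
import cv2,numpy as np
ims=[]
for c in ["top","side"]:
    im=vision.snapshot(c); ims.append(im)
    cv2.imwrite(f"pics/{c}0.png",im[:,:,::-1])
    k=vision.get_calibration(c); print(c,k)
    for n in ["purple_strip_center","red_strip_center","green_strip_center","loader","follower_face","gate_grip"]:
        print(n,[(np.round(d["at"],3).tolist(),round(d["score"],2)) for d in models.mark_of(n,c)[:2]])
    reg=models.regions_of("purple_strip_center",c)
    if reg:
        p=reg[0]["pixels"];print(cv2.minAreaRect(np.argwhere(p)[:,::-1].astype(np.float32)))
print(telemetry.current_t(),telemetry.current_tool_rot())
E
```

```text
top {'fx': 413.6909966563503, 'fy': 413.6909966563503, 'cx': 284.08830575319325, 'cy': 210.92945033909297, 'position': array([ 0.38718801, -0.0500479 ,  0.94519226]), 'orientation': array([-0.05068601,  0.71353053, -0.69610862,  0.06113845])}
purple_strip_center [([0.555, -0.12, 0.037], 0.75)]
red_strip_center [([0.47, -0.228, 0.033], 0.59)]
green_strip_center [([0.453, -0.328, 0.038], 0.76)]
loader [([0.578, 0.178, -0.001], 0.7), ([0.578, 0.037, 0.057], 0.44)]
follower_face [([0.58, 0.221, 0.038], 0.63), ([0.471, -0.228, 0.037], 0.52)]
gate_grip [([0.575, 0.038, 0.057], 0.59)]
((310.4172668457031, 201.5069122314453), (51.57124710083008, 14.200778007507324), 85.2363510131836)
side {'fx': 420.843129582004, 'fy': 420.843129582004, 'cx': 279.6392062972781, 'cy': 204.5947792516104, 'position': array([0.42693684, 0.67512904, 0.64513678]), 'orientation': array([ 0.02490063, -0.07082503,  0.9020961 , -0.42495459])}
purple_strip_center [([0.555, -0.122, 0.036], 0.58)]
red_strip_center [([0.46, -0.223, 0.036], 0.81)]
green_strip_center [([0.454, -0.327, 0.036], 0.92)]
loader [([0.58, 0.179, -0.003], 0.72)]
follower_face [([0.582, 0.216, 0.042], 0.64), ([0.58, 0.178, -0.004], 0.29)]
gate_grip [([0.575, 0.034, 0.066], 0.76)]
((271.968505859375, 186.41270446777344), (46.144989013671875, 28.327993392944336), 1.9749339818954468)
0.8 [ 5.08971618e-05  8.01496099e-01 -5.98000000e-01  3.51331981e-05]
```

View pics/top0.png

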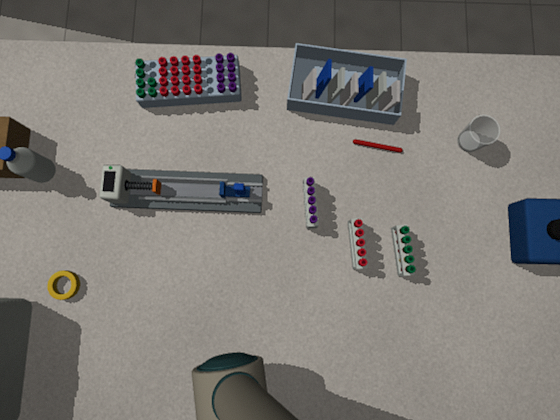

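View pics/side0.png

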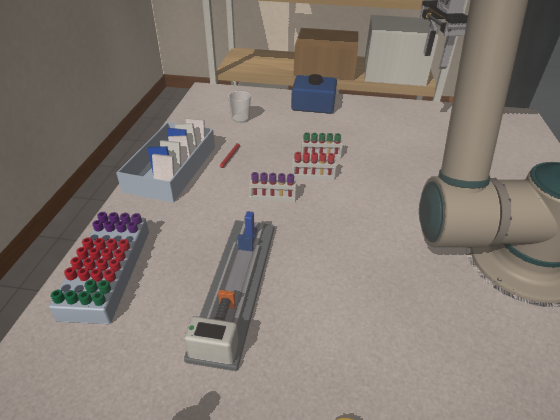

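The top and side views agree. The loader runs along about +y, with the spring end at left (px 115,183) and the gate at (235,190). The purple strip at (311,201) lies along world x. Next I'll take closer wrist views of the loader and the strip.

```bash
cat > h.py <<'E'
from plant import r, gripper_to, inverse_kinematics, vision, models, telemetry
import cv2, numpy as np
from scipy.spatial.transform import Rotation as R
def q(a): return [0,np.cos(a/2),np.sin(a/2),0]
def proj(k,px,z):
    px=np.atleast_2d(px).astype(float)
    d=np.c_[(px[:,0]-k["cx"])/k["fx"],(px[:,1]-k["cy"])/k["fy"],np.ones(len(px))]
    d=R.from_quat(k["orientation"],scalar_first=True).apply(d)
    p=np.array(k["position"]); return p+d*((z-p[2])/d[:,2])[:,None]
def look(c,fn,names):
    k=vision.get_calibration(c); im=vision.snapshot(c); cv2.imwrite(f"pics/{fn}.png",im[:,:,::-1])
    for n in names: print(n,[(np.round(d["at"],4).tolist(),round(d["score"],2)) for d in models.mark_of(n,c)[:2]])
    return k,im
def capaxis(k,im,reg,lo,hi,z=0.068):
    """purple cap pixels -> centre and yaw on plane z"""
    hsv=cv2.cvtColor(im,cv2.COLOR_RGB2HSV); m=(hsv[...,0]>lo)&(hsv[...,0]<hi)&(hsv[...,1]>90)&reg
    P=proj(k,np.argwhere(m)[:,::-1],z)[:,:2]; c=P.mean(0); u=np.linalg.svd(P-c,full_matrices=False)[2][0]
    mid=c+u*(np.ptp((P-c)@u)/2+((P-c)@u).min())
    return mid,np.arctan2(u[1],u[0]),len(P)
E
python3 - <<'E'
from h import *
try:
    r.move_to([0.52,0.11,0.36],q(0))
except r.PlanningError as e: print(e)
k,im=look("wrist","w_loader",["loader","follower_face","gate_grip"])
print(k["position"])
r.move_to([0.52,-0.12,0.28],q(-np.pi/2))
k,im=look("wrist","w_strip",["purple_strip_center"])
print(k["position"])
reg=models.regions_of("purple_strip_center","wrist")
if reg: print(reg[0]["score"],capaxis(k,im,reg[0]["pixels"],125,165))
print(telemetry.current_t(),telemetry.current_joints())
a,b=[cv2.imread(f"pics/w_{n}.png") for n in("loader","strip")]
cv2.imwrite("pics/w0.png",cv2.resize(np.hstack([a,b]),(800,300)))
E
```

```text
loader [([0.5805, 0.1786, 0.0012], 0.75)]
follower_face [([0.5765, 0.2206, 0.0404], 0.76)]
gate_grip [([0.5748, 0.041, 0.0569], 0.74)]
[0.51914191 0.19000106 0.51375057]
purple_strip_center []
[ 0.6001241  -0.12005806  0.43437577]
0.87 (array([ 0.55354303, -0.12107921]), np.float64(-3.0465270957563995), 693)
4.8917 [-3.55559819e-01  1.88318136e-01  1.50036325e+00  3.45001489e-04
  1.45192125e+00  1.21311501e+00]
```

View pics/w0.png

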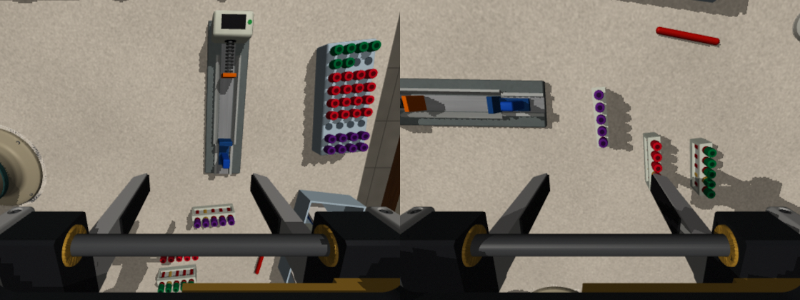

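The left view shows the loader with the gate open (px 224,152) and the follower at (229,75). It is slightly yawed. The right view shows the purple strip at (600,118). I'll measure the loader's yaw from its edges in the same picture.

```bash
cat > yaw.py <<'E'
from h import *
# pose of wrist camera at the loader picture: derived from the current rigid mount
k=vision.get_calibration("wrist"); Rc=R.from_quat(k["orientation"],scalar_first=True)
Rt=R.from_quat(telemetry.current_tool_rot(),scalar_first=True); pt=np.array(telemetry.current_ee_pos())
off=Rt.inv().apply(k["position"]-pt); R1=R.from_quat(q(0),scalar_first=True)
k1=dict(k,position=np.array([.52,.11,.36])+R1.apply(off),orientation=(R1*Rt.inv()*Rc).as_quat(scalar_first=True))
print(k1["position"])
im=cv2.imread("pics/w_loader.png"); g=cv2.cvtColor(im,cv2.COLOR_BGR2GRAY)
L=cv2.HoughLinesP(cv2.Canny(g,40,120),1,np.pi/720,40,minLineLength=60,maxLineGap=8)
for l in L.reshape(-1,4):
    if 270<l[0]<360 and max(l[1],l[3])<260:
        for z in (.028,):
            P=proj(k1,l.reshape(2,2),z); d=P[1]-P[0]; d=d*np.sign(d[1])
            t=(0.1-P[0][1])/d[1]; print(l,"yaw",round(float(-np.arctan2(d[0],d[1])),3),"x at y=.1:",round(float(P[0][0]+t*d[0]),4))
E
python3 yaw.py
```

```text
[0.52045176 0.18996982 0.51400755]
[298 221 302  77] yaw -0.009 x at y=.1: 0.5519
[324 246 335  77] yaw -0.018 x at y=.1: 0.6006
[336 239 349  50] yaw -0.011 x at y=.1: 0.6202
[286 177 286 101] yaw 0.006 x at y=.1: 0.5301
[320 244 327 107] yaw -0.009 x at y=.1: 0.5922
[297 169 299  97] yaw -0.011 x at y=.1: 0.5478
[315  81 356  19] yaw -0.6 x at y=.1: 0.4644
[329 202 338  71] yaw -0.02 x at y=.1: 0.6042
[318 109 330  40] yaw -0.147 x at y=.1: 0.5618
[317 109 327  40] yaw -0.117 x at y=.1: 0.5638
[313 109 324  40] yaw -0.136 x at y=.1: 0.5553
[316 109 326  40] yaw -0.118 x at y=.1: 0.5621
```

Loader axis: x ≈ 0.5765 at y = 0.1, yaw ≈ -0.014. Now I'll grasp the strip and carry it above the channel.

```bash
python3 - <<'E'
from h import *
s=[.5543,-.121]; a=.095-np.pi/2
gripper_to(0.07,20)
r.move_to([*s,.15],q(a)); r.move_l([*s,.047],vel=.1)
gripper_to(0.0,20); print("opening",telemetry.current_opening())
r.move_l([*s,.17],vel=.12); print("opening",telemetry.current_opening())
y=.150; x=.5765+.014*(y-.1)
r.move_to([x,y,.17],q(-.014)); r.move_l([x,y,.125],vel=.1)
print(telemetry.current_opening(),telemetry.current_wrist_force(),telemetry.current_t())
for c in("top","side","wrist"): k,im=look(c,"c_"+c,["purple_strip_center","gate_grip","follower_face"])
print(telemetry.current_ee_pos())
A=[cv2.imread(f"pics/c_{c}.png") for c in("side","wrist")]
cv2.imwrite("pics/c.png",np.hstack([cv2.resize(A[0][150:390,120:360],(400,400)),cv2.resize(A[1],(400,400))]))
E
```

```text
opening 0.023642716978974253
opening 0.02374378016172143
0.023764810566411627 [ 0.8288664  -0.25178219 -0.95611212] 10.8583
purple_strip_center [([0.5809, 0.1515, 0.1126], 0.9)]
gate_grip [([0.5746, 0.039, 0.0597], 0.9)]
follower_face []
purple_strip_center [([0.577, 0.1482, 0.1192], 0.75)]
gate_grip [([0.576, 0.0344, 0.0625], 0.7)]
follower_face [([0.5824, 0.2201, 0.0422], 0.79)]
purple_strip_center [([0.5781, 0.1481, 0.1135], 0.93)]
gate_grip []
follower_face [([0.5795, 0.2208, 0.0395], 0.65)]
[0.57719208 0.15009079 0.12506795]
```

View pics/c.png

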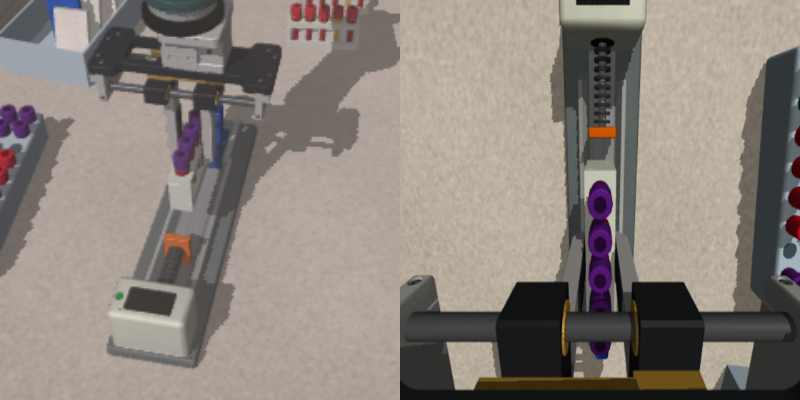

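The strip is held upright and in line with the orange follower (px 601 vs 602), with clearance in front. Now I'll lower it with a force guard.

```bash
python3 - <<'E'
from h import *
p=np.array(telemetry.current_ee_pos()); 
r.move_l([p[0],p[1],.075],vel=.08,guard=8)
print("z1",telemetry.current_ee_pos())
g=r.move_l([p[0],p[1],.059],vel=.02,guard=4)
print("hit",g,telemetry.current_ee_pos(),telemetry.current_wrist_force())
k,im=look("side","d_side",["purple_strip_center","gate_grip","follower_face"])
k,im=look("wrist","d_wrist",["purple_strip_center"]); print(telemetry.current_t())
A=[cv2.imread(f"pics/d_{c}.png") for c in("side","wrist")]
cv2.imwrite("pics/d.png",np.hstack([cv2.resize(A[0][150:390,120:360],(400,400)),cv2.resize(A[1],(400,400))]))
E
```

```text
z1 [0.57758791 0.15011609 0.07521669]
hit True [0.57704024 0.15005609 0.06190175] [0.66700766 0.15877697 3.15058987]
purple_strip_center [([0.5725, 0.1485, 0.0506], 0.69)]
gate_grip []
follower_face [([0.5814, 0.2195, 0.0384], 0.69)]
purple_strip_center [([0.5791, 0.1483, 0.0511], 0.58)]
13.1667
```

View pics/d.png

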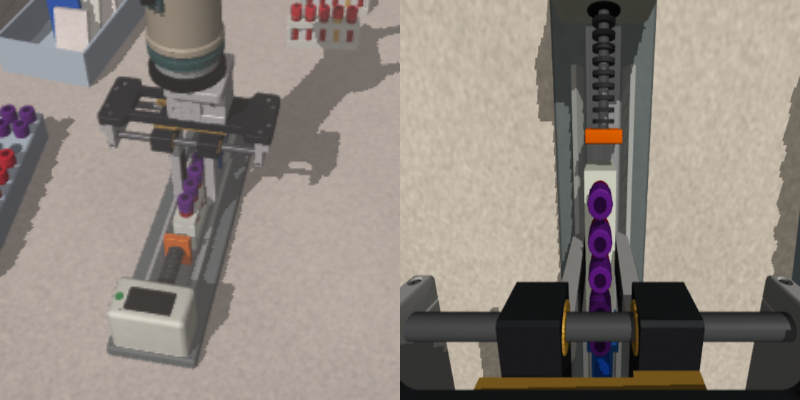

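It touched the floor at the expected height (TCP z 0.062). Strip at px (600,240) stands between the follower and the gate. Now I'll release it, back off and approach the gate grip.

```bash
python3 - <<'E'
from h import *
p=np.array(telemetry.current_ee_pos())
gripper_to(0.05); r.hold(.2); r.move_l([p[0],p[1],.17],vel=.12)
g=[.5765-.014*.063,.037]
r.move_to([*g,.17],q(-.014))
k,im=look("top","e_top",["purple_strip_center","gate_grip","follower_face"])
k,im=look("wrist","e_wrist",["purple_strip_center"]); 
reg=models.regions_of("purple_strip_center","wrist")
if reg: print(capaxis(k,im,reg[0]["pixels"],125,165,.083))
k,im=look("side","e_side",["purple_strip_center","gate_grip"]); print(telemetry.current_t())
A=[cv2.imread(f"pics/e_{c}.png") for c in("side","wrist")]
cv2.imwrite("pics/e.png",np.hstack([cv2.resize(A[0][150:390,120:360],(400,400)),cv2.resize(A[1],(400,400))]))
E
```

```text
purple_strip_center [([0.578, 0.1531, 0.0514], 0.76), ([0.5761, 0.0375, 0.0558], 0.31)]
gate_grip [([0.575, 0.0373, 0.0576], 0.45), ([0.5807, 0.2203, 0.0387], 0.43)]
follower_face [([0.5803, 0.2205, 0.0372], 0.7)]
purple_strip_center [([0.5804, 0.1501, 0.0533], 0.68), ([0.5777, 0.2197, 0.0416], 0.41)]
(array([0.57593106, 0.1504346 ]), np.float64(-1.5845713218764335), 2156)
purple_strip_center [([0.5736, 0.1458, 0.052], 0.55)]
gate_grip [([0.5765, 0.039, 0.0638], 0.67)]
16.0583
```

View pics/e.png

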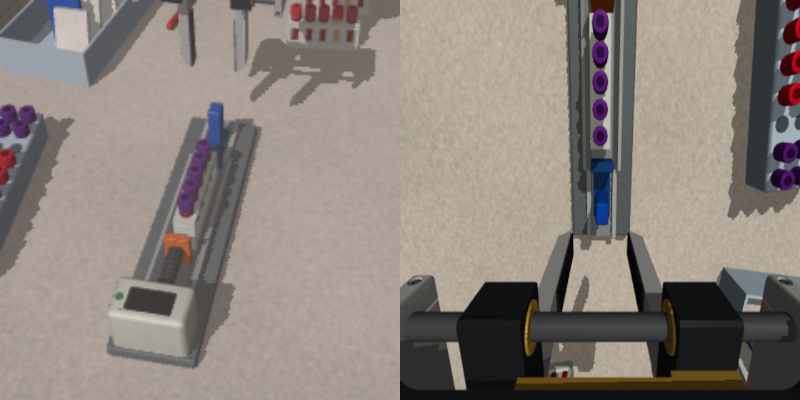

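The strip stands straight in the channel (yaw -1.585, x 0.576), with the gate open and free. Now I'll grip the post and push.

```bash
python3 - <<'E'
from h import *
p=np.array(telemetry.current_ee_pos()); x0,y0=p[0],.0377
r.move_l([x0,y0,.072],vel=.1,guard=10)
gripper_to(0.0,40); print("opening",telemetry.current_opening(),telemetry.current_ee_pos(),telemetry.current_wrist_force())
y1=.102; hit=r.move_l([x0+.014*(y1-y0),y1,.072],vel=.04,guard=25)
print(hit,telemetry.current_ee_pos(),telemetry.current_wrist_force())
r.hold(.3)
k,im=look("side","f_side",["purple_strip_center","gate_grip","follower_face"])
look("top","f_top",["purple_strip_center","gate_grip","follower_face"]); print(telemetry.current_t())
E
```

```text
opening 0.015568107935967902 [0.57768223 0.03765273 0.07231089] [ 4.66782544  0.5184676  -2.08112119]
False [0.57857769 0.09593372 0.07237582] [  4.20388041 -16.3386294   -1.27423654]
purple_strip_center [([0.5762, 0.1925, 0.051], 0.7)]
gate_grip [([0.5781, 0.0964, 0.0623], 0.61)]
follower_face [([0.5809, 0.2485, 0.0406], 0.57)]
purple_strip_center [([0.5795, 0.193, 0.0522], 0.96)]
gate_grip [([0.5769, 0.0969, 0.0587], 0.46)]
follower_face [([0.5768, 0.2491, 0.0373], 0.45)]
20.275
```

```bash
python3 - <<'E'
from h import *
p=np.array(telemetry.current_ee_pos())
hit=r.move_l([p[0],.108,.072],vel=.02,guard=25)
print(hit,telemetry.current_ee_pos(),telemetry.current_wrist_force())
p=np.array(telemetry.current_ee_pos())
r.move_l([p[0],p[1],.072],vel=.02); print(telemetry.current_wrist_force())
gripper_to(0.045); r.hold(.2)
p=np.array(telemetry.current_ee_pos()); r.move_l([p[0],p[1],.2],vel=.12); r.move_l([p[0]-.1,p[1]-.12,.25],vel=.15)
for c in("top","side","wrist"): look(c,"g_"+c,["purple_strip_center","gate_grip","follower_face","red_strip_center","green_strip_center"])
k=vision.get_calibration("wrist"); im=vision.snapshot("wrist"); reg=models.regions_of("purple_strip_center","wrist")
if reg: print(capaxis(k,im,reg[0]["pixels"],125,165,.083))
print(telemetry.current_t(),telemetry.current_wrist_force())
A=[cv2.imread(f"pics/g_{c}.png") for c in("side","top")]
cv2.imwrite("pics/g.png",np.hstack([cv2.resize(A[0][150:390,120:360],(400,400)),cv2.resize(A[1][90:290,90:290],(400,400))]))
E
```

```text
False [0.57873199 0.09744295 0.07240215] [ -0.17794218 -27.08048603   2.47181224]
[-1.36581726e-03 -3.26661443e+00  3.34688225e+00]
purple_strip_center [([0.5786, 0.1946, 0.0514], 0.79)]
gate_grip []
follower_face [([0.5795, 0.2476, 0.038], 0.64)]
red_strip_center [([0.4667, -0.2284, 0.0383], 0.59)]
green_strip_center [([0.4533, -0.325, 0.0368], 0.84)]
purple_strip_center [([0.5757, 0.1927, 0.0522], 0.6)]
gate_grip [([0.5776, 0.0963, 0.0616], 0.62), ([0.5751, 0.1923, 0.0508], 0.3)]
follower_face [([0.5802, 0.2482, 0.0389], 0.58), ([0.5778, 0.1928, 0.0509], 0.56)]
red_strip_center [([0.467, -0.2282, 0.0355], 0.59)]
green_strip_center [([0.4528, -0.3273, 0.0373], 0.73)]
purple_strip_center []
gate_grip [([0.5754, 0.096, 0.0571], 0.63)]
follower_face []
red_strip_center [([0.4655, -0.2271, 0.0341], 0.65)]
green_strip_center [([0.4532, -0.3312, 0.0339], 0.79)]
(array([0.57416766, 0.15747903]), np.float64(-1.6209614242124557), 588)
25.7167 [0.43604005 0.10353182 0.18267322]
```

View pics/g.png

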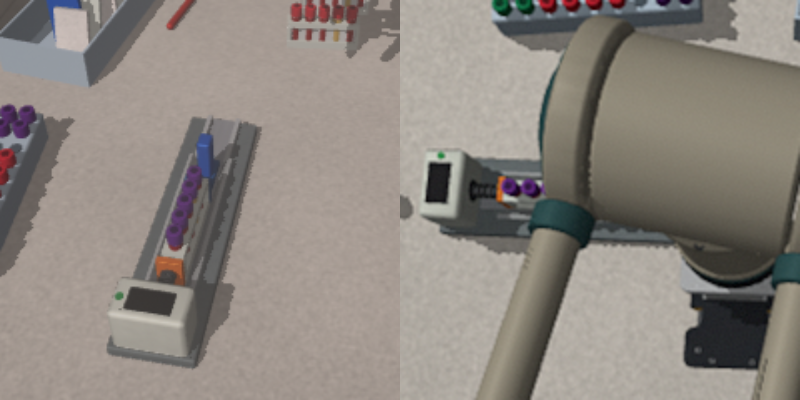

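The gate stands against the strip at side-crop px (205,155). The strip is upright, pressed against the orange follower (170,270), and the gripper is clear. The strip is at loader y ≈ +15 mm and the gate at about -83 mm, so I'll hand in.

```bash
python3 -c "
from plant import r
r.sign_off()"
```

```text
the job is handed in; nothing more can be done
```

I put the purple strip upright into the channel, setting it down on the floor under a force guard. Then I gripped the blue post, slid the gate home, let go and backed the arm off. I handed the job in after about 26 s of robot time; `r.sign_off()` gives no verdict.

**Last checks:**
- **Gate:** about -83 mm in the loader's frame, where shut is -85 mm. It was at its stop: raising the push from 16 N to 27 N moved it only 1.5 mm.
- **Strip:** centre at about y = +15 mm and z = 51–52 mm, against the follower at about y = +69 mm, and upright in the side picture.
- **Red and green strips:** within about 5 mm of where they were first seen, which is within measurement error.
- **Robot:** the wrist force was about 0.5 N after backing off, so nothing was being touched.

**Checks that failed or disagreed:**
- **Wrist camera:** in the last wrist picture the network found neither the strip nor the follower. My cap fit there gave y = 0.157 m in world coordinates and a yaw of -1.62 rad. I set it aside because only about a quarter of the earlier cap pixels showed, and the top and side cameras agreed on y = 0.193–0.195 m. That leaves no good yaw reading after the push, only the straight look in the side picture.
- **Top camera:** the arm hid the gate in the last picture, so the final gate position comes from the side and wrist cameras and the arm's own position.

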